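Set the doorbell's pull-and-turn selector to the bell

ROBOT

A 7-joint arm with a two-finger parallel gripper is mounted at the origin on the work surface. World frame = base frame: x ahead of the robot, y to its left, z up, the work surface at z = 0. Lengths are in m, angles in rad, forces in N, time in s.
With the tool pointing down it reaches from about 0.425 to 0.925 m from the base axis. Payload 6.8 kg.
Tool frame: the origin (TCP) lies midway between the tips of the shut fingers; the grasp point (between the pads) lies 19 mm behind it (grip_point_offset is the distance from the TCP to the grasp point, in m); y points along the fingers, x is the direction in which the jaws open and shut, and the axes are right-handed (so a half turn about y gives the same grasp; the last joint's range is limited). The gripper opens to 85 mm and grips with 20 to 120 N. Pads are 22 mm wide; open, the fingers measure 114 mm over their backs; the gripper's body (76 mm by 85 mm) begins 54 mm behind the grasp point. The pads swing forward as they close: fully open they stand 13 mm farther back than shut.
Start: joints at [1.058, 0.477, 0.022, 1.555, -0.011, 1.109, -0.083], TCP at [0.266, -0.62, 0.231] pointing down, gripper open.
Joint ranges: [-2.96, 2.96], [-0.34, 2.1], [-1.41, 1.46], [0.24, 2.44], [-1.37, 4.51], [0.17, 1.92], [-2.96, 2.96]. Speed limits (rad/s): [2.39, 2.39, 3.14, 3.14, 3.14, 3.14, 3.14].

INTERFACE

Orientations are given as a unit quaternion [w, x, y, z].
In Python, from station import get_obs, read_camera, hand_in, grip_point_offset gives the robot as it stands.
- The arm moves only by the tool play_rows, never from a script. Its argument "increments" is a list of rows, each a list of 2 entries, a list of its own where there are three numbers: the shift along the tool's x, y, z in m, then the turn, a rotation vector about the tool's x, y, z in degrees. In form: [[[tx, ty, tz], [ax, ay, az]], ...]. A call has 1 to 20 rows; each row shifts and turns the commanded pose from where the row before left it, along the tool's axes as they then stand; what a row does not reach is not made up. A row lasts 1/12 s, in which the tool goes at most 41.7 mm and 7.16 degrees, less where a joint would pass 70% of its speed; a pose out of reach is approached as far as the arm can. A call with a gripper value outside its range is refused whole. "gripper" is the finger opening in m, from 0 to 0.0854, set as the call begins (left out, the last holds). The fingers move at their own pace and stop on an object; "grip_force" is the grip in N (left out, the last holds). Time passes only in rows, so rows that do not move let the fingers close. It gives the time, the measured TCP pose, the force and the opening at its end, in the units of the state.
- get_obs(): the state, without advancing time (a new reading comes with each control period).
- read_camera(name): name is "scene" or "side" or "wrist"; returns a dict with "color" (480x640x3 uint8, red, green, blue), "range_z" (480x640 float32, m along the optical axis (not along the pixel's ray), 0 where there is no reading), "intrinsics" (3x3 intrinsics, pixels), "R" (3x3) and "t" (3): a world point X has camera coordinates R X + t; the wrist camera has in their place "hand_eye" (4x4, takes a point from camera to tool coordinates, whose origin is the TCP and whose axes are the tool frame's). Camera axes: x right, y down, z forward; pixel columns grow to the right and rows downward; lengths in m; the calibration is good to about 2 mm. A picture is of the moment at which its call begins: read the wrist's pose just before it.
- hand_in(): hands the job in, once; it reports no verdict.
The state is a dict: "t": time; "q": joint angles; "joint_vel": joint speeds; "joint_torque": joint torques, N m; "eef_pos": TCP position; "tool_rot": TCP orientation; "contact_force": force on the tool from outside, world axes, zero at the start; "torque": the same for the moment, N m; "gripper_width": opening from 0.0 (shut) to 1.0 (fully open).
Only numpy, scipy, OpenCV 4.12 (cv2) and the standard library are available. Lean on these libraries where they do the work, as an engineer would, in place of code of your own. Each camera call takes 0.05 s, during which the arm holds its last target. There are 200 camera calls.

TASK

Put the doorbell back in service: pull its sprung selector knob up until you feel it come gently against its rubber stop, turn it to the little bell-shaped plate and let it drop fully home in the notch there, then let go. The notch is hidden and not exactly in line with the plate, so find it by feel; never force or yank the knob. Do not press the doorbell button, and leave the glass bead and the clothes pegs where they are.

Things in the scene. Friction and masses are not known exactly. Their poses are not given: they have to be found in the camera images.
- unit: fixed chrome doorbell unit lying on its back on the elm shelf (shelf top 20 mm above the work surface). Origin on the underside, exactly below the selector knob's vertical axis; z up, x from the push button towards the knob. 178 mm long (x from -120 to +58 mm), 136 mm wide, flat top face 36 mm above the origin. Position and yaw vary.
- lift (a joint): how far the selector knob is pulled up, m: 0 = fully home. A spring pushes it down with 7.5 N at 0 plus 0.25 N per mm, damped by 60 N per m/s. The tooth clears the hidden ring's flat top at a lift somewhere between 5 and 11 mm (differs from start to start). Let go between notches, the knob rests on the ring's top at that lift.
- stop (a point): point on the knob's axis at the unit's top face (fixed). Inside is a rubber stop, met when the knob is pulled 2 mm higher than where the tooth clears the ring, so at a lift of 7 to 13 mm; it stiffens by about 10 N per mm. More than 18 N on the stop (on top of the spring's pull) is a yank and damages it.
- turn (a joint): turning angle of the selector knob about the vertical, rad, positive anticlockwise seen from above, limits -1.65 to 1.65; 0 = pointer along the unit's +x. Starts within 0.12 of 0 in a broad parking notch. A narrow notch lies near each marking plate, nominally at +1.15 and -1.15; both true notch angles are shifted together by an unknown amount, up to 0.22 rad either way.
- tooth (a point): middle of a square-edged tooth, 8 mm wide and high, hidden in the unit; fixed to the knob, 30 mm from the axis on the pointer's side, 51 mm lower than knob_grip. It sits in a notched ring; narrow notches are 11 mm wide (0.05 rad play either way). Never force it sideways or down on the ring with more than 25 N (sideways that is about 0.75 N m on the knob).
- ring_middle (a point): point on the knob's axis inside the unit, 16 mm above its origin (fixed). At 0.65 to 0.85 rad either side of 0 the ring always bears the tooth. Turned on while resting on the ring, the tooth loses its support only within about 0.05 rad of a narrow notch's middle: there a hand holding the knob firmly feels the spring's full pull of 8 to 11 N (up to about half of it may creep in before), and the knob drops if let go.
- knob_grip (a point): point to grip on the steel selector knob, on its axis, 63 mm above the unit's origin when home (8 mm below the knob's top); moves with the knob; x points along the bar to the pointer. The bar is 50 mm long (x), 14 mm thick (y), stands 40 to 71 mm above the unit's origin, with flat sides; below it is a round skirt of 24 mm radius, its top 40.5 mm above the unit's origin.
- pointer (a point): tip of the small pointer nose (6 mm wide) at one end of the knob's bar, 34 mm from the axis, 16 mm lower than knob_grip
- bell_plate: flat brass plate 3 mm thick in the shape of a bell (27 mm wide, 29 mm long), fixed on the unit's top face, 55 mm from the knob's axis, at +1.15 or -1.15 rad from the unit's +x (it and the bar plate change places from start to start). Marks the setting wanted. Origin at its middle, underside
- bar_plate: flat brass plate in the shape of a plain bar, 8 by 28 mm, 3 mm thick, at the other of the two places: the silent setting, not wanted
- bell_button (a joint): travel of the round chrome push button (30 mm across, on a base 46 mm across) on the unit, whose middle lies 88 mm from the knob's axis along the unit's -x, its top 21 mm above the unit's top face; m, 0 = not pressed, 0.005 = fully pressed
- bead: loose red glass bead ornament, 28 mm across, 44 mm high, standing on the shelf beside the unit on its +y side; origin at the middle of its underside
- peg1: loose grey plastic clothes peg, 74 by 10 by 11 mm, lying on the shelf beside the unit on its -y side; origin at the middle of its underside
- peg2: second such clothes peg, beside the first, farther from the unit
- key_strip: fixed magnetic steel strip, 260 by 35 by 8 mm, flat on the shelf to the robot's left with three keys on it; origin at the middle of its underside

How it is judged:
On the way, in this order (a step that is already met when the one before it is completed fails the run):
1. the knob is pulled up out of its parking notch (value of joint lift above 0.004 m), for 0.1 s.
2. the raised knob points about to the bell plate (value of joint lift above 0.004 m and horizontal distance between pointer and bell_plate below 0.027 m), for 0.05 s.
3. the knob has dropped home in the notch at the bell plate (value of joint lift below 0.0025 m and horizontal distance between pointer and bell_plate below 0.027 m), for 0.2 s.
At the end, for the whole second after the job is handed in: the selector knob is fully home (lift under 2.5 mm), at rest, its pointer tip within 27 mm (horizontally) of the bell plate's middle, which is so only in the notch on that side (all of step 3 and velocity of joint lift below 0.01 m/s); the robot touches nothing.
It fails at once if the knob yanked against its rubber stop with more than 18 N (contact force between lift_c0 and anything else above 18 N).
It fails at once if the knob's tooth forced against the notched ring with more than 25 N (contact force between turn_c0 and anything else above 25 N).
It fails at once if the doorbell button pressed (value of joint bell_button above 0.0025 m).
It fails at once if the glass bead or a clothes peg moved by more than 15 mm (distance of any of bead, peg1, peg2 from where it was at the start of the episode above 0.015 m).
It also fails if it takes over 64 s, if anything falls off the work surface, if the arm or the gripper's body presses on something with over 40 N, if the wrist force passes 120 N, or if a joint passes its speed limit or range.

## Working session

There is one attempt and no reset: what is moved stays moved. The work goes in short steps, Python scripts to look and compute and a tool call to move; the robot and the scene stay as the last step left them, time stands still between calls to the robot, and variables do not carry over. Pictures are saved under pics/ and viewed, about 8 in all and at most 12, crops included, and the job is handed in when it is done.

Besides the shell and the picture viewer there is one more tool, called after "Emit:" by a JSON object that holds its "method" and its "body". play_rows: Moves the arm, as the interface text tells. Its arguments: {"type":"object","properties":{"increments":{"type":"array","items":{"type":"array"}},"gripper":{"type":"number"},"grip_force":{"type":"number"}},"required":["increments"]}

```bash
ls; mkdir -p pics; python3 - <<'E'
from station import *
import cv2,numpy as np
o=get_obs();print(o, grip_point_offset)
for n in ["scene","side"]:
    c=read_camera(n);cv2.imwrite(f"pics/{n}0.png",c["color"][:,:,::-1]);np.savez(f"{n}0.npz",**c)
    print(n,c["intrinsics"],c["R"],c["t"])
E
```

```text
pics
{'t': 0.0, 'q': array([ 1.05789373,  0.47783038,  0.0223539 ,  1.55647733, -0.01151081,
        1.10927631, -0.08308454]), 'joint_vel': array([-1.02720764e-03, -7.28093829e-05, -1.05991532e-03, -1.05966341e-04,
        4.31136056e-04,  3.30103422e-04,  4.89102125e-04]), 'joint_torque': array([-1.46627863e-03, -5.96459520e+01,  1.60769574e+00, -2.81194246e+01,
        1.25246824e-02,  9.36605124e-03, -8.05015105e-06]), 'eef_pos': array([ 0.26558383, -0.619903  ,  0.23029475]), 'tool_rot': array([ 0.59062927, -0.58998664,  0.38985135, -0.38870137]), 'contact_force': array([-0.00220541,  0.70806675, -0.90403731]), 'torque': array([-0.0337638 , -0.00506639,  0.0128802 ]), 'gripper_width': 1.0009198599947564} 0.0187
scene [[523.79605378   0.         316.03358869]
 [  0.         523.79605378 241.088801  ]
 [  0.           0.           1.        ]] [[ 0.19806467  0.97990516 -0.0235854 ]
 [ 0.51429434 -0.12437617 -0.84854694]
 [-0.83442898  0.15593733 -0.5285942 ]] [-0.23489972 -0.19365497  1.37100332]
side [[433.8728282    0.         317.75825087]
 [  0.         433.8728282  241.03234326]
 [  0.           0.           1.        ]] [[ 0.96492898 -0.26247056 -0.00461067]
 [-0.19502549 -0.70500059 -0.68186452]
 [ 0.17571884  0.65885004 -0.73146395]] [-0.49136336  0.24257514  0.67736718]
```

View pics/scene0.png

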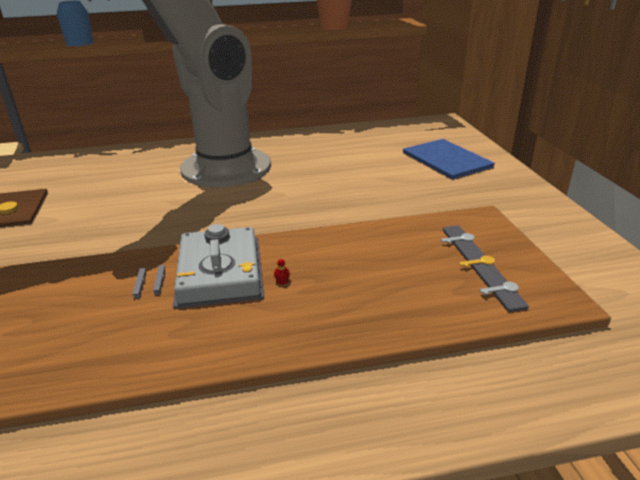

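View pics/side0.png

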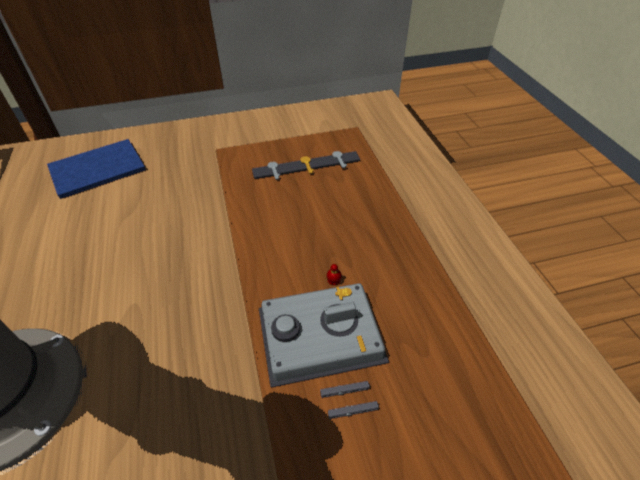

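The side view shows the button at (286,327), the knob bar at about (341,314), the bell plate at (343,293) on the unit's +y side, and the bar plate at (362,344). The bead is at (334,274), and the pegs are at (345,389) and (353,409). So the bell setting is at +1.15.

```bash
cat > h.py <<'E'
import numpy as np,cv2
from scipy.spatial.transform import Rotation as Ro
def cloud(c):
    K=c["intrinsics"];z=c["range_z"];v,u=np.indices(z.shape)
    p=np.stack([(u-K[0,2])/K[0,0]*z,(v-K[1,2])/K[1,1]*z,z],-1)
    return (p-c["t"])@c["R"]
E
python3 - <<'E'
from h import *
for n in ["side","scene"]:
    c=np.load(n+"0.npz");P=cloud(c);hsv=cv2.cvtColor(c["color"],cv2.COLOR_RGB2HSV)
    roi=(abs(P[...,0]-.6)<.3)&(P[...,1]<0.0)&(P[...,1]>-.4)&(c["range_z"]>0)
    print(n)
    br=roi&(hsv[...,1]>150)&(hsv[...,2]>150)&(abs(P[...,2]-.058)<.008)
    k,l,s,ce=cv2.connectedComponentsWithStats(br.astype(np.uint8))
    for i in range(1,k):
        if s[i,4]>8: print("brass",s[i,4],ce[i],P[l==i].mean(0))
    m=roi&(P[...,2]>.083)&(P[...,2]<.1)
    k,l,s,ce=cv2.connectedComponentsWithStats(m.astype(np.uint8))
    for i in range(1,k):
        if s[i,4]>8:
            p=P[l==i]; w,V=np.linalg.eigh(np.cov(p[:,:2].T)); print("knob",s[i,4],ce[i],p.mean(0),V[:,1],np.sqrt(w),p.min(0),p.max(0))
    m=roi&(P[...,2]>.068)&(P[...,2]<.082)
    k,l,s,ce=cv2.connectedComponentsWithStats(m.astype(np.uint8))
    for i in range(1,k):
        if s[i,4]>8: print("btn?",s[i,4],ce[i],P[l==i].mean(0))
    m=roi&(abs(P[...,2]-.056)<.004)&(hsv[...,1]<80)
    r=cv2.minAreaRect(P[m][:,:2].astype(np.float32)*1000);print("top",m.sum(),r)
E
```

```text
side
brass 64 [361.015625 343.328125] [ 0.55430576 -0.09059873  0.05849615]
knob 287 [339.24738676 309.41463415] [ 0.53325487 -0.04140785  0.08923658] [-0.99939291  0.03483972] [0.00406122 0.01433678] [ 0.50903606 -0.04759624  0.08315218] [ 0.5583264  -0.03293286  0.09305587]
btn? 174 [341.17241379 316.17241379] [ 0.53579243 -0.0452163   0.07477934]
btn? 320 [284.659375 325.253125] [ 0.44588967 -0.03753918  0.07453989]
top 5074 ((502.2300720214844, -51.34916305541992), (109.99687194824219, 176.10610961914062), 87.59831237792969)
scene
brass 36 [185.36111111 273.63888889] [ 0.55583917 -0.09065287  0.05883389]
knob 162 [214.7962963  249.44444444] [ 0.54144891 -0.03837178  0.08943614] [-0.99980949  0.01951855] [0.00398398 0.01524615] [ 0.51203309 -0.04567458  0.08334775] [ 0.56204632 -0.03164917  0.09326969]
btn? 185 [216.38918919 230.71891892] [ 0.45347295 -0.03424984  0.07380584]
btn? 87 [216.34482759 262.52873563] [ 0.55779847 -0.0383407   0.07402395]
top 2669 ((504.9762268066406, -50.35847091674805), (107.9488754272461, 182.74342346191406), 87.24881744384766)
```

```bash
cat >> h.py <<'E'
def pose(o):
    q=o["tool_rot"];return Ro.from_quat([q[1],q[2],q[3],q[0]]),np.array(o["eef_pos"])
def goto(o,pos,xyaw):
    """tool-frame shift and rotvec deg to have tool y down, tool x at xyaw (either sign, nearest)"""
    R,p=pose(o);best=None
    for a in (xyaw,xyaw+np.pi):
        x=np.array([np.cos(a),np.sin(a),0]);y=np.array([0,0,-1.]);T=Ro.from_matrix(np.stack([x,y,np.cross(x,y)],1))
        d=R.inv()*T
        if best is None or d.magnitude()<best.magnitude(): best=d
    return R.inv().apply(np.array(pos)-p),np.degrees(best.as_rotvec())
E
python3 - <<'E'
from h import *;from station import *
o=get_obs();R,p=pose(o);print(R.as_matrix())
print(goto(o,[.535,-.04,.23],np.pi/2-.035))
E
```

```text
[[ 3.93897343e-01 -7.64646525e-04  9.19154121e-01]
 [-9.19152995e-01  1.44484239e-03  3.93898062e-01]
 [-1.62922562e-03 -9.99998664e-01 -1.33707567e-04]]
(array([-0.42696112,  0.00107262,  0.47604094]), array([ 0.02806734, 25.20260734, -0.09015291]))
```

Emit:
{"method": "play_rows", "body": {"increments": [[[-0.01,0,0.011],[0,0,0]],[[-0.02,0,0.022],[0,0,0]],[[-0.025,0,0.028],[0,0,0]],[[-0.025,0,0.028],[0,0,0]],[[-0.025,0,0.028],[0,0,0]],[[-0.025,0,0.028],[0,0,0]],[[-0.025,0,0.028],[0,0,0]],[[-0.025,0,0.028],[0,0,0]],[[-0.025,0,0.028],[0,0,0]],[[-0.025,0,0.028],[0,0,0]],[[-0.025,0,0.028],[0,0,0]],[[-0.025,0,0.028],[0,0,0]],[[-0.025,0,0.028],[0,0,0]],[[-0.025,0,0.028],[0,0,0]],[[-0.025,0,0.028],[0,0,0]],[[-0.025,0,0.028],[0,0,0]],[[-0.025,0,0.028],[0,0,0]],[[-0.015,0,0.016],[0,0,0]],[[-0.007,0,0.007],[0,0,0]],[[0,0,0],[0,0,0]]]}}

```text
t: 1.77
eef_pos: [0.5356, -0.0379, 0.231]
tool_rot: [0.591, -0.591, 0.388, -0.388]
contact_force: [0.5, -0.8, 0.0]
gripper_width: 1.002
```

Emit:
{"method": "play_rows", "body": {"increments": [[[0,0,0],[0,5,0]],[[0,0,0],[0,5,0]],[[0,0,0],[0,5,0]],[[0,0,0],[0,5,0]],[[0,0,0],[0,5.2,0]],[[0,0,0],[0,0,0]],[[0,0,0],[0,0,0]]]}}

```text
t: 2.35
eef_pos: [0.5346, -0.0425, 0.2312]
tool_rot: [-0.491, 0.492, -0.509, 0.509]
contact_force: [-0.5, 0.1, -0.6]
gripper_width: 0.999
```

```bash
cat > look.py <<'E'
from h import *;from station import *
import sys
o=get_obs();R,p=pose(o);c=read_camera("wrist");cv2.imwrite(f"pics/{sys.argv[1]}.png",c["color"][:,:,::-1])
H=c["hand_eye"];K=c["intrinsics"];z=c["range_z"];v,u=np.indices(z.shape)
P=np.stack([(u-K[0,2])/K[0,0]*z,(v-K[1,2])/K[1,1]*z,z],-1)@H[:3,:3].T+H[:3,3]
P=R.apply(P.reshape(-1,3)).reshape(P.shape)+p
np.savez("w.npz",P=P,color=c["color"],z=z)
print(o["t"],p,R.as_matrix(),o["q"],o["contact_force"])
P[z==0]=np.nan
hsv=cv2.cvtColor(c["color"],cv2.COLOR_RGB2HSV)
near=(np.hypot(P[...,0]-.535,P[...,1]+.04)<.12)
for nm,m in [("brass",near&(hsv[...,1]>120)&(hsv[...,2]>120)&(abs(P[...,2]-.059)<.006)),("knobtop",near&(P[...,2]>.086)&(P[...,2]<.1)),("btn",near&(P[...,2]>.071)&(P[...,2]<.083)),]:
    k,l,s,ce=cv2.connectedComponentsWithStats(m.astype(np.uint8))
    for i in range(1,k):
        if s[i,4]>100:
            q=P[l==i].astype(np.float32);print(nm,s[i,4],ce[i].round(),q.mean(0),cv2.minAreaRect(q[:,:2]*1000))
E
python3 look.py w1
```

```text
2.35 [ 0.53456748 -0.04253743  0.23115694] [[-3.50372777e-02 -6.29231385e-04  9.99385808e-01]
 [-9.99385562e-01 -9.20142286e-04 -3.50378485e-02]
 [ 9.41624056e-04 -9.99999379e-01 -5.96605481e-04]] [ 0.16160303  0.26277834 -0.2366402   1.87416789  0.07284905  1.013534
 -1.71165894] [-0.53296841  0.14294386 -0.63064659]
brass 278 [250. 184.] [0.56011546 0.0145045  0.05932041] ((560.0464477539062, 15.438940048217773), (11.94351863861084, 25.891006469726562), 71.67345428466797)
brass 151 [378. 186.] [ 0.55478936 -0.09623803  0.05918735] ((554.609619140625, -96.32296752929688), (14.567253112792969, 7.507739543914795), 87.73359680175781)
brass 128 [188. 190.] [0.5579647  0.0671196  0.06286835] ((557.6105346679688, 67.67850494384766), (11.182672500610352, 10.742630004882812), 18.341053009033203)
knobtop 1007 [312. 218.] [ 0.53640985 -0.03889024  0.09086436] ((535.3764038085938, -38.9370231628418), (14.045930862426758, 49.87248229980469), 88.16263580322266)
btn 105 [312. 183.] [ 0.56237596 -0.03957779  0.07428184] ((563.1506958007812, -39.182762145996094), (10.734333992004395, 13.371665954589844), 1.6440109014511108)
btn 777 [312. 306.] [ 0.4493595  -0.03465885  0.07677084] ((447.8863220214844, -34.677860260009766), (29.212501525878906, 28.419132232666016), 25.741975784301758)
```

View pics/w1.png

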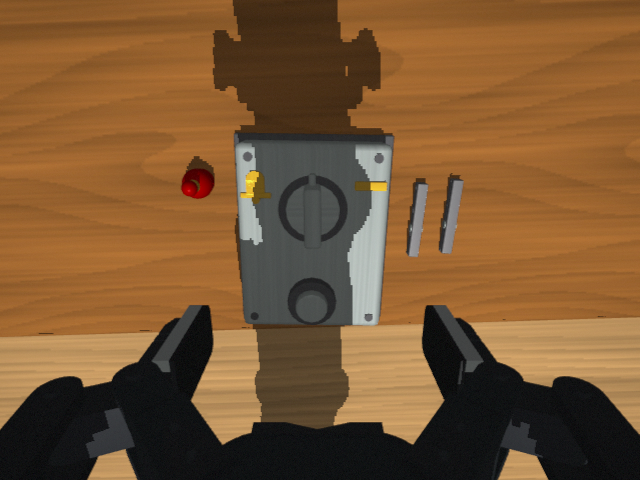

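Emit:
{"method": "play_rows", "body": {"gripper": 0.04, "grip_force": 45, "increments": [[[-0.0036,0.01,0.001],[0,0,0]],[[0,0.02,0],[0,0,0]],[[0,0.02,0],[0,0,0]],[[0,0.02,0],[0,0,0]],[[0,0.02,0],[0,0,0]],[[0,0.01,0],[0,0,0]],[[0,0,0],[0,0,0]],[[0,0,0],[0,0,0]],[[0,0,0],[0,0,0]]]}}

```text
t: 3.15
eef_pos: [0.5371, -0.0369, 0.1322]
tool_rot: [-0.492, 0.491, -0.508, 0.509]
contact_force: [0.1, 0.8, 0.9]
gripper_width: 0.469
```

```bash
python3 look.py w2
```

```text
3.15 [ 0.537125   -0.036913    0.13216887] [[-3.47154397e-02  1.54874004e-03  9.99396037e-01]
 [-9.99397230e-01  6.53014132e-05 -3.47155823e-02]
 [-1.19027386e-04 -9.99998799e-01  1.54553954e-03]] [ 0.13882518  0.38549961 -0.2289287   1.96296386  0.11881503  0.8042335
 -1.76182868] [0.05324258 0.80598004 0.85819423]
brass 990 [238. 221.] [0.55816424 0.01055197 0.05933565] ((557.154052734375, 12.901009559631348), (27.48080825805664, 23.86653709411621), 17.24424171447754)
brass 447 [405. 220.] [ 0.55510175 -0.0912258   0.05922178] ((555.1944580078125, -90.31956481933594), (26.52455711364746, 7.877124786376953), 86.16464233398438)
brass 304 [145. 224.] [0.55858785 0.06645507 0.06250439] ((558.1942138671875, 67.07032775878906), (12.092672348022461, 11.540874481201172), 20.639705657958984)
knobtop 2098 [320. 269.] [ 0.53747225 -0.03897122  0.09079959] ((535.6245727539062, -38.993125915527344), (13.93852710723877, 49.65680694580078), 87.67383575439453)
btn 268 [320. 219.] [ 0.5620083  -0.03957516  0.0747542 ] ((563.1051025390625, -39.67628860473633), (13.917342185974121, 11.934403419494629), 88.24410247802734)
btn 1459 [318. 384.] [ 0.45012838 -0.03453307  0.07662362] ((447.8442687988281, -34.29769515991211), (28.774351119995117, 29.607797622680664), 86.70417022705078)
```

View pics/w2.png

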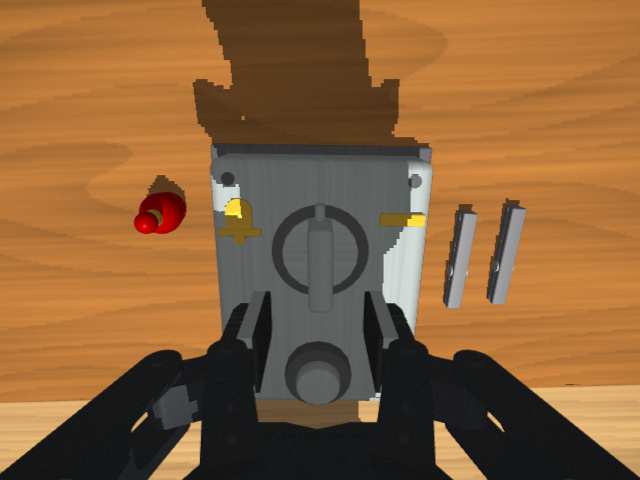

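Emit:
{"method": "play_rows", "body": {"increments": [[[0.002,0.01,-0.0015],[0,0,0]],[[0,0.015,0],[0,0,0]],[[0,0.015,0],[0,0,0]],[[0,0.015,0],[0,0,0]],[[0,0.008,0],[0,0,0]],[[0,0.003,0],[0,0,0]],[[0,0,0],[0,0,0]],[[0,0,0],[0,0,0]],[[0,0,0],[0,0,0]]]}}

```text
t: 3.95
eef_pos: [0.5355, -0.0389, 0.0661]
tool_rot: [-0.492, 0.491, -0.508, 0.509]
contact_force: [-0.7, 1.4, 0.0]
gripper_width: 0.466
```

Centred on the knob and at grip height. I'll close with a light force first.

Emit:
{"method": "play_rows", "body": {"gripper": 0.0, "grip_force": 25, "increments": [[[0,0,0],[0,0,0]],[[0,0,0],[0,0,0]],[[0,0,0],[0,0,0]],[[0,0,0],[0,0,0]],[[0,0,0],[0,0,0]],[[0,0,0],[0,0,0]],[[0,0,0],[0,0,0]],[[0,0,0],[0,0,0]]]}}

```text
t: 4.62
eef_pos: [0.5353, -0.0386, 0.066]
tool_rot: [-0.492, 0.491, -0.508, 0.509]
contact_force: [-0.4, 1.3, 6.7]
gripper_width: 0.157
```

Emit:
{"method": "play_rows", "body": {"grip_force": 50, "increments": [[[0,0,0],[0,0,0]],[[0,0,0],[0,0,0]],[[0,0,0],[0,0,0]]]}}

```text
t: 4.87
eef_pos: [0.5353, -0.0386, 0.066]
tool_rot: [-0.492, 0.491, -0.508, 0.509]
contact_force: [-0.7, 0.6, 6.6]
gripper_width: 0.153
```

```bash
cat > st.py <<'E'
from h import *;from station import *
o=get_obs();R,p=pose(o);x=R.as_matrix()[:,0];y=R.as_matrix()[:,1]
# bar yaw = tool x yaw + 90deg ; turn relative to unit yaw -0.045
f=np.array(o["contact_force"]);print("t",round(o["t"],2),"p",(p*1000).round(2),"F",f.round(2),"M",np.round(o["torque"],3),"turn",round(np.arctan2(x[1],x[0])+np.pi/2+.045,4),"tilt",y.round(4),"w",o["gripper_width"])
E
python3 st.py
```

```text
t 4.87 p [535.31 -38.61  66.02] F [-0.72  0.55  6.6 ] M [ 0.2    0.333 -0.058] turn 0.0102 tilt [ 1.1e-03  2.0e-04 -1.0e+00] w 0.15254667145088177
```

Emit:
{"method": "play_rows", "body": {"increments": [[[0,-0.0005,0],[0,0,0]],[[0,-0.0005,0],[0,0,0]],[[0,-0.0005,0],[0,0,0]],[[0,-0.0005,0],[0,0,0]],[[0,-0.0005,0],[0,0,0]],[[0,-0.0005,0],[0,0,0]],[[0,-0.0005,0],[0,0,0]],[[0,-0.0005,0],[0,0,0]],[[0,0,0],[0,0,0]],[[0,0,0],[0,0,0]]]}}

```text
t: 5.7
eef_pos: [0.535, -0.0387, 0.0693]
tool_rot: [-0.491, 0.491, -0.509, 0.509]
contact_force: [5.3, 1.9, -9.8]
gripper_width: 0.149
```

```bash
python3 st.py
```

```text
t 5.7 p [534.97 -38.66  69.33] F [ 5.31  1.9  -9.81] M [ 0.612 -1.115 -0.027] turn 0.0101 tilt [ 4.e-04  3.e-04 -1.e+00] w 0.1492784092654179
```

Emit:
{"method": "play_rows", "body": {"increments": [[[0,-0.0005,0],[0,0,0]],[[0,-0.0005,0],[0,0,0]],[[0,-0.0005,0],[0,0,0]],[[0,-0.0005,0],[0,0,0]],[[0,-0.0005,0],[0,0,0]],[[0,-0.0005,0],[0,0,0]],[[0,0,0],[0,0,0]]]}}

```text
t: 6.28
eef_pos: [0.535, -0.0387, 0.0723]
tool_rot: [-0.491, 0.491, -0.509, 0.509]
contact_force: [5.0, 2.6, -9.8]
gripper_width: 0.153
```

```bash
python3 st.py
```

```text
t 6.28 p [534.97 -38.66  72.33] F [ 5.04  2.61 -9.78] M [ 0.608 -1.25  -0.072] turn 0.0101 tilt [ 5.e-04  3.e-04 -1.e+00] w 0.15257592932950714
```

Emit:
{"method": "play_rows", "body": {"increments": [[[0,-0.0004,0],[0,0,0]],[[0,-0.0004,0],[0,0,0]],[[0,0,0],[0,0,0]]]}}

```text
t: 6.53
eef_pos: [0.535, -0.0387, 0.0731]
tool_rot: [-0.491, 0.491, -0.509, 0.509]
contact_force: [4.9, 2.7, -10.1]
gripper_width: 0.153
```

Emit:
{"method": "play_rows", "body": {"increments": [[[0,-0.0004,0],[0,0,0]],[[0,-0.0003,0],[0,0,0]],[[0,0,0],[0,0,0]]]}}

```text
t: 6.78
eef_pos: [0.535, -0.0386, 0.0738]
tool_rot: [-0.491, 0.491, -0.509, 0.509]
contact_force: [5.4, 2.7, -9.9]
gripper_width: 0.156
```

Emit:
{"method": "play_rows", "body": {"increments": [[[0,-0.0004,0],[0,0,0]],[[0,-0.0003,0],[0,0,0]],[[0,0,0],[0,0,0]]]}}

```text
t: 7.03
eef_pos: [0.5349, -0.0387, 0.0741]
tool_rot: [-0.491, 0.491, -0.509, 0.509]
contact_force: [5.8, 2.4, -14.2]
gripper_width: 0.153
```

Emit:
{"method": "play_rows", "body": {"increments": [[[0,-0.0004,0],[0,0,0]],[[0,0,0],[0,0,0]]]}}

```text
t: 7.2
eef_pos: [0.5349, -0.0387, 0.0742]
tool_rot: [0.491, -0.491, 0.509, -0.509]
contact_force: [7.0, 2.8, -16.9]
gripper_width: 0.153
```

Emit:
{"method": "play_rows", "body": {"increments": [[[0,-0.0004,0],[0,0,0]],[[0,0,0],[0,0,0]]]}}

```text
t: 7.37
eef_pos: [0.5348, -0.0387, 0.0742]
tool_rot: [0.491, -0.491, 0.509, -0.509]
contact_force: [7.7, 2.6, -20.1]
gripper_width: 0.152
```

Emit:
{"method": "play_rows", "body": {"increments": [[[0,0.0008,0],[0,0,0]],[[0,0.0008,0],[0,0,0]],[[0,0,0],[0,0,0]],[[0,0,0],[0,0,0]]]}}

```text
t: 7.7
eef_pos: [0.535, -0.0387, 0.0736]
tool_rot: [-0.491, 0.491, -0.509, 0.509]
contact_force: [5.3, 2.3, -9.8]
gripper_width: 0.151
```

```bash
python3 st.py
```

```text
t 7.7 p [534.96 -38.67  73.57] F [ 5.29  2.31 -9.82] M [ 0.523 -1.254 -0.015] turn 0.0101 tilt [ 4.e-04  3.e-04 -1.e+00] w 0.15087261520323947
```

Emit:
{"method": "play_rows", "body": {"increments": [[[0,0.0005,0],[0,0,0]],[[0,0,0],[0,-1,0]],[[0,0,0],[0,-1,0]],[[0,0,0],[0,-1,0]],[[0,0,0],[0,-1,0]],[[0,0,0],[0,-1,0]],[[0,0,0],[0,0,0]]]}}

```text
t: 8.28
eef_pos: [0.535, -0.0387, 0.0731]
tool_rot: [0.513, -0.513, 0.486, -0.487]
contact_force: [5.0, 2.5, -9.8]
gripper_width: 0.153
```

```bash
python3 st.py
```

```text
t 8.28 p [534.98 -38.67  73.13] F [ 5.01  2.46 -9.75] M [ 0.631 -1.215  0.028] turn 0.0983 tilt [ 5.e-04  3.e-04 -1.e+00] w 0.1533871866171604
```

Emit:
{"method": "play_rows", "body": {"increments": [[[0,0,0],[0,-1.5,0]],[[0,0,0],[0,-2.5,0]],[[0,0,0],[0,-2.5,0]],[[0,0,0],[0,-2.5,0]],[[0,0,0],[0,-2.5,0]],[[0,0,0],[0,-2.5,0]],[[0,0,0],[0,-2.5,0]],[[0,0,0],[0,-2.5,0]],[[0,0,0],[0,-2.5,0]],[[0,0,0],[0,-2.5,0]],[[0,0,0],[0,-2.5,0]],[[0,0,0],[0,-2.5,0]],[[0,0,0],[0,-2.5,0]],[[0,0,0],[0,-2.5,0]],[[0,0,0],[0,-2.5,0]],[[0,0,0],[0,-1.5,0]],[[0,0,0],[0,0,0]],[[0,0,0],[0,0,0]]]}}

```text
t: 9.78
eef_pos: [0.5349, -0.0384, 0.0731]
tool_rot: [0.644, -0.643, 0.293, -0.293]
contact_force: [4.5, 3.9, -9.8]
gripper_width: 0.153
```

```bash
python3 st.py
```

```text
t 9.78 p [534.93 -38.4   73.1 ] F [ 4.45  3.93 -9.76] M [ 0.774 -1.243  0.054] turn 0.7609 tilt [ 5.e-04  7.e-04 -1.e+00] w 0.1531677334168729
```

Now at 0.76 rad, where the ring always bears the tooth. I'll lower gently to find the ring top.

Emit:
{"method": "play_rows", "body": {"increments": [[[0,0.0004,0],[0,0,0]],[[0,0.0004,0],[0,0,0]],[[0,0,0],[0,0,0]]]}}

```text
t: 10.03
eef_pos: [0.5349, -0.0384, 0.0723]
tool_rot: [0.644, -0.643, 0.293, -0.293]
contact_force: [4.3, 3.4, -10.0]
gripper_width: 0.15
```

Emit:
{"method": "play_rows", "body": {"increments": [[[0,0.0004,0],[0,0,0]],[[0,0,0],[0,0,0]]]}}

```text
t: 10.2
eef_pos: [0.5349, -0.0384, 0.0719]
tool_rot: [0.644, -0.643, 0.293, -0.293]
contact_force: [4.0, 3.7, -10.3]
gripper_width: 0.151
```

Emit:
{"method": "play_rows", "body": {"increments": [[[0,0.0004,0],[0,0,0]],[[0,0,0],[0,0,0]]]}}

```text
t: 10.37
eef_pos: [0.5349, -0.0384, 0.0718]
tool_rot: [0.644, -0.643, 0.293, -0.293]
contact_force: [3.4, 3.7, -5.7]
gripper_width: 0.153
```

Emit:
{"method": "play_rows", "body": {"increments": [[[0,0.0004,0],[0,0,0]],[[0,0,0],[0,0,0]]]}}

```text
t: 10.53
eef_pos: [0.5349, -0.0385, 0.0717]
tool_rot: [0.644, -0.643, 0.293, -0.293]
contact_force: [2.3, 4.6, -0.7]
gripper_width: 0.154
```

Emit:
{"method": "play_rows", "body": {"increments": [[[0,0,0],[0,-1,0]],[[0,0,0],[0,-1,0]],[[0,0,0],[0,-1,0]],[[0,0,0],[0,0,0]]]}}

```text
t: 10.87
eef_pos: [0.535, -0.0386, 0.0716]
tool_rot: [0.651, -0.651, 0.276, -0.276]
contact_force: [-0.5, 5.3, 3.8]
gripper_width: 0.157
```

```bash
python3 st.py
```

```text
t 10.87 p [534.95 -38.62  71.61] F [-0.46  5.28  3.75] M [ 1.317 -0.17  -0.062] turn 0.8143 tilt [ 4.e-04  2.e-04 -1.e+00] w 0.15725090044078419
```

Emit:
{"method": "play_rows", "body": {"increments": [[[0,-0.0003,0],[0,0,0]],[[0,0,0],[0,-1,0]],[[0,0,0],[0,-1,0]],[[0,0,0],[0,0,0]]]}}

```text
t: 11.2
eef_pos: [0.5349, -0.0386, 0.0716]
tool_rot: [0.656, -0.656, 0.264, -0.264]
contact_force: [1.0, 4.0, 3.2]
gripper_width: 0.154
```

Emit:
{"method": "play_rows", "body": {"increments": [[[0,0,0],[0,-0.8,0]],[[0,0,0],[0,-0.8,0]],[[0,0,0],[0,0,0]]]}}

```text
t: 11.45
eef_pos: [0.5349, -0.0386, 0.0716]
tool_rot: [0.66, -0.659, 0.255, -0.255]
contact_force: [0.4, 5.5, 3.4]
gripper_width: 0.152
```

Emit:
{"method": "play_rows", "body": {"increments": [[[0,0,0],[0,-0.8,0]],[[0,0,0],[0,-0.8,0]],[[0,0,0],[0,0,0]]]}}

```text
t: 11.7
eef_pos: [0.5349, -0.0386, 0.0716]
tool_rot: [0.663, -0.663, 0.246, -0.246]
contact_force: [1.2, 5.6, 2.5]
gripper_width: 0.151
```

```bash
python3 st.py
```

```text
t 11.7 p [534.89 -38.58  71.57] F [1.17 5.64 2.46] M [ 1.505 -0.332  0.117] turn 0.9059 tilt [ 2.e-04  3.e-04 -1.e+00] w 0.15134625299261045
```

Emit:
{"method": "play_rows", "body": {"increments": [[[0,-0.0002,0],[0,0,0]],[[0,0,0],[0,-0.8,0]],[[0,0,0],[0,-0.8,0]],[[0,0,0],[0,0,0]]]}}

```text
t: 12.03
eef_pos: [0.5349, -0.0386, 0.0716]
tool_rot: [0.667, -0.666, 0.236, -0.236]
contact_force: [0.8, 5.0, 0.3]
gripper_width: 0.154
```

Emit:
{"method": "play_rows", "body": {"increments": [[[0,0,0],[0,-0.8,0]],[[0,0,0],[0,-0.8,0]],[[0,0,0],[0,0,0]]]}}

```text
t: 12.28
eef_pos: [0.5349, -0.0386, 0.0716]
tool_rot: [0.67, -0.669, 0.227, -0.227]
contact_force: [1.1, 4.6, 0.5]
gripper_width: 0.153
```

```bash
python3 st.py
```

```text
t 12.28 p [534.92 -38.57  71.55] F [1.07 4.62 0.49] M [ 1.487 -0.602 -0.   ] turn 0.9615 tilt [ 3.e-04  5.e-04 -1.e+00] w 0.1526791114846045
```

Emit:
{"method": "play_rows", "body": {"increments": [[[0,0,0],[0,-0.8,0]],[[0,0,0],[0,-0.8,0]],[[0,0,0],[0,0,0]]]}}

```text
t: 12.53
eef_pos: [0.5349, -0.0386, 0.0715]
tool_rot: [0.673, -0.672, 0.218, -0.218]
contact_force: [2.1, 6.0, 0.3]
gripper_width: 0.15
```

Emit:
{"method": "play_rows", "body": {"increments": [[[0,0,0],[0,-0.8,0]],[[0,0,0],[0,-0.8,0]],[[0,0,0],[0,0,0]]]}}

```text
t: 12.78
eef_pos: [0.5349, -0.0386, 0.0714]
tool_rot: [0.676, -0.675, 0.208, -0.208]
contact_force: [1.6, 6.5, -1.5]
gripper_width: 0.149
```

Emit:
{"method": "play_rows", "body": {"increments": [[[0,0,0],[0,-0.8,0]],[[0,0,0],[0,0,0]]]}}

```text
t: 12.95
eef_pos: [0.5349, -0.0385, 0.0713]
tool_rot: [0.677, -0.677, 0.204, -0.204]
contact_force: [2.9, 5.4, -2.5]
gripper_width: 0.152
```

Emit:
{"method": "play_rows", "body": {"increments": [[[0,0,0],[0,-0.8,0]],[[0,0,0],[0,0,0]]]}}

```text
t: 13.12
eef_pos: [0.5349, -0.0385, 0.0712]
tool_rot: [0.679, -0.678, 0.199, -0.199]
contact_force: [3.2, 5.5, -3.5]
gripper_width: 0.155
```

```bash
python3 st.py
```

```text
t 13.12 p [534.87 -38.49  71.16] F [ 3.2   5.47 -3.53] M [ 1.46e+00 -8.96e-01  1.00e-03] turn 1.0455 tilt [ 2.e-04  8.e-04 -1.e+00] w 0.15466200293429738
```

Emit:
{"method": "play_rows", "body": {"increments": [[[0,0,0],[0,-0.8,0]],[[0,0,0],[0,0,0]]]}}

```text
t: 13.28
eef_pos: [0.5348, -0.0385, 0.071]
tool_rot: [0.68, -0.68, 0.194, -0.194]
contact_force: [3.2, 6.5, -5.5]
gripper_width: 0.153
```

Emit:
{"method": "play_rows", "body": {"increments": [[[0,0,0],[0,-0.8,0]],[[0,0,0],[0,0,0]]]}}

```text
t: 13.45
eef_pos: [0.5348, -0.0384, 0.0707]
tool_rot: [0.682, -0.681, 0.189, -0.189]
contact_force: [4.0, 6.5, -8.5]
gripper_width: 0.151
```

```bash
python3 st.py
```

```text
t 13.45 p [534.8  -38.42  70.69] F [ 3.98  6.47 -8.53] M [ 1.417 -1.268  0.082] turn 1.0738 tilt [ 1.e-04  1.e-03 -1.e+00] w 0.1509244420257912
```

Emit:
{"method": "play_rows", "body": {"increments": [[[0,0,0],[0,-0.8,0]],[[0,0,0],[0,0,0]]]}}

```text
t: 13.62
eef_pos: [0.5348, -0.0385, 0.0706]
tool_rot: [0.683, -0.682, 0.185, -0.185]
contact_force: [5.1, 6.6, -8.5]
gripper_width: 0.152
```

```bash
python3 st.py
```

```text
t 13.62 p [534.81 -38.45  70.61] F [ 5.14  6.64 -8.52] M [ 1.467 -1.353  0.045] turn 1.0876 tilt [ 1.0e-04  1.1e-03 -1.0e+00] w 0.15169981302876043
```

Emit:
{"method": "play_rows", "body": {"increments": [[[0,0,0],[0,-0.8,0]],[[0,0,0],[0,-0.4,0]],[[0,0,0],[0,0,0]]]}}

```text
t: 13.87
eef_pos: [0.5348, -0.0384, 0.0706]
tool_rot: [0.685, -0.684, 0.178, -0.177]
contact_force: [5.5, 5.3, -9.4]
gripper_width: 0.153
```

Emit:
{"method": "play_rows", "body": {"increments": [[[0,0.0004,0],[0,0,0]],[[0,0.0003,0],[0,0,0]],[[0,0,0],[0,0,0]]]}}

```text
t: 14.12
eef_pos: [0.5348, -0.0384, 0.0699]
tool_rot: [0.685, -0.684, 0.178, -0.178]
contact_force: [5.0, 6.7, -9.7]
gripper_width: 0.152
```

```bash
python3 st.py
```

```text
t 14.12 p [534.81 -38.45  69.86] F [ 5.    6.71 -9.71] M [ 1.455 -1.349  0.011] turn 1.108 tilt [ 1.0e-04  1.1e-03 -1.0e+00] w 0.1522943761253949
```

Emit:
{"method": "play_rows", "body": {"increments": [[[0,0.0004,0],[0,0,0]],[[0,0.0004,0],[0,0,0]],[[0,0.0004,0],[0,0,0]],[[0,0,0],[0,0,0]]]}}

```text
t: 14.45
eef_pos: [0.5348, -0.0384, 0.0687]
tool_rot: [0.685, -0.684, 0.178, -0.178]
contact_force: [4.6, 6.0, -7.6]
gripper_width: 0.155
```

Emit:
{"method": "play_rows", "body": {"increments": [[[0,0.0004,0],[0,0,0]],[[0,0.0004,0],[0,0,0]],[[0,0,0],[0,0,0]]]}}

```text
t: 14.7
eef_pos: [0.5348, -0.0384, 0.0679]
tool_rot: [0.685, -0.684, 0.178, -0.178]
contact_force: [4.6, 6.5, -9.5]
gripper_width: 0.155
```

```bash
python3 st.py
```

```text
t 14.7 p [534.8  -38.44  67.91] F [ 4.58  6.49 -9.46] M [ 1.413e+00 -1.235e+00  1.000e-03] turn 1.108 tilt [ 1.0e-04  1.1e-03 -1.0e+00] w 0.15476354875794518
```

It is sliding down into the notch freely, with almost no torque. I'll carry on to home.

Emit:
{"method": "play_rows", "body": {"increments": [[[0,0.0004,0],[0,0,0]],[[0,0.0004,0],[0,0,0]],[[0,0.0004,0],[0,0,0]],[[0,0,0],[0,0,0]]]}}

```text
t: 15.03
eef_pos: [0.5348, -0.0384, 0.0667]
tool_rot: [0.685, -0.684, 0.178, -0.178]
contact_force: [4.8, 6.1, -8.1]
gripper_width: 0.153
```

Emit:
{"method": "play_rows", "body": {"increments": [[[0,0.0003,0],[0,0,0]],[[0,0.0003,0],[0,0,0]],[[0,0,0],[0,0,0]]]}}

```text
t: 15.28
eef_pos: [0.5348, -0.0384, 0.0662]
tool_rot: [0.685, -0.684, 0.178, -0.178]
contact_force: [3.6, 6.1, -7.8]
gripper_width: 0.151
```

```bash
python3 st.py
```

```text
t 15.28 p [534.83 -38.44  66.18] F [ 3.64  6.06 -7.75] M [ 1.424 -1.207 -0.011] turn 1.108 tilt [ 1.e-04  1.e-03 -1.e+00] w 0.15133621660737057
```

Emit:
{"method": "play_rows", "body": {"increments": [[[0,0.0003,0],[0,0,0]],[[0,0.0003,0],[0,0,0]],[[0,0,0],[0,0,0]]]}}

```text
t: 15.53
eef_pos: [0.5349, -0.0384, 0.0661]
tool_rot: [0.685, -0.684, 0.178, -0.178]
contact_force: [2.4, 5.3, -2.6]
gripper_width: 0.156
```

Emit:
{"method": "play_rows", "body": {"increments": [[[0,0.0003,0],[0,0,0]],[[0,0,0],[0,0,0]]]}}

```text
t: 15.7
eef_pos: [0.5349, -0.0384, 0.0661]
tool_rot: [0.685, -0.684, 0.178, -0.178]
contact_force: [2.7, 6.6, -0.5]
gripper_width: 0.152
```

```bash
python3 st.py
```

```text
t 15.7 p [534.93 -38.4   66.06] F [ 2.66  6.64 -0.55] M [ 1.495 -0.518 -0.027] turn 1.1079 tilt [ 2.e-04  6.e-04 -1.e+00] w 0.15237080166468553
```

The knob is home at z 66.1 mm, the same as at the start, and the pull is gone. Releasing.

Emit:
{"method": "play_rows", "body": {"gripper": 0.04, "increments": [[[0,0,0],[0,0,0]],[[0,0,0],[0,0,0]],[[0,0,0],[0,0,0]],[[0,0,0],[0,0,0]],[[0,0,0],[0,0,0]],[[0,0,0],[0,0,0]]]}}

```text
t: 16.2
eef_pos: [0.5346, -0.0393, 0.0662]
tool_rot: [-0.684, 0.684, -0.178, 0.178]
contact_force: [-0.3, 0.5, 0.4]
gripper_width: 0.468
```

Emit:
{"method": "play_rows", "body": {"increments": [[[0,-0.005,0],[0,0,0]],[[0,-0.01,0],[0,0,0]],[[0,-0.015,0],[0,0,0]],[[0,-0.02,0],[0,0,0]],[[0,-0.02,0],[0,0,0]],[[0,-0.02,0],[0,0,0]],[[0,-0.02,0],[0,0,0]],[[0,-0.01,0],[0,0,0]],[[0,0,0],[0,0,0]],[[0,0,0],[0,0,0]]]}}

```text
t: 17.03
eef_pos: [0.5349, -0.039, 0.1866]
tool_rot: [-0.684, 0.684, -0.178, 0.179]
contact_force: [0.2, -1.0, -1.2]
gripper_width: 0.468
```

```bash
python3 look.py w3; python3 st.py
```

```text
17.0333 [ 0.53487053 -0.039005    0.18663244] [[ 8.72783837e-01  1.00685064e-03  4.88105891e-01]
 [-4.88105753e-01 -3.94689498e-04  8.72784405e-01]
 [ 1.07141380e-03 -9.99999415e-01  1.46970975e-04]] [ 0.40449552  0.35121525 -0.54703481  1.90456681  0.22330208  0.94475622
 -0.75699976] [ 0.19741295 -1.04294497 -1.15506815]
brass 269 [269.  77.] [0.5579748  0.06781244 0.06245076] ((557.8035278320312, 68.06709289550781), (12.540948867797852, 11.418692588806152), 89.76224517822266)
brass 845 [310. 153.] [0.55738205 0.01069805 0.05923606] ((556.619140625, 8.107571601867676), (25.15228271484375, 27.267494201660156), 65.98796081542969)
knobtop 1365 [317. 235.] [ 0.5359761  -0.03717113  0.09074061] ((535.22265625, -38.172935485839844), (49.54959487915039, 13.508150100708008), 61.107975006103516)
btn 161 [316. 193.] [ 0.54842395 -0.01476332  0.07449986] ((548.9053955078125, -13.81767463684082), (11.724968910217285, 13.638309478759766), 61.549312591552734)
btn 1160 [214. 278.] [ 0.4491753  -0.03325223  0.0766761 ] ((448.2590026855469, -33.75816345214844), (28.69679069519043, 29.107973098754883), 86.64337158203125)
t 17.08 p [534.28 -39.07 185.75] F [-0.51 -0.42 -0.44] M [-0.01   0.02   0.015] turn 1.1059 tilt [-7.e-04 -2.e-04 -1.e+00] w 0.46862127089086325
```

View pics/w3.png

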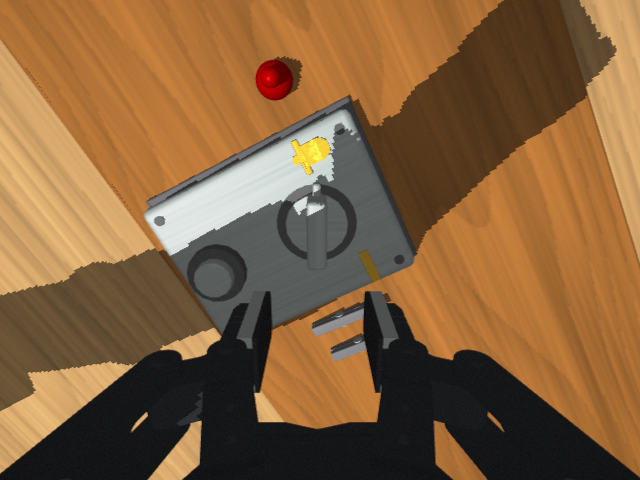

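The knob points at the bell plate (pointer at (317,187), plate at (312,153)). Its top is at 90.7 mm, against 90.8 mm before. Handing in.

```bash
python3 -c "
from station import *
print(hand_in())"
```

```text
the job is handed in; nothing more can be done
None
```

The doorbell's selector knob is back home in the notch at the bell plate and released, and I handed the job in at about 17 s of the 64 s allowed. `hand_in()` gives no verdict, so success rests on the checks below.

**What I did:**
- **Stop:** I pulled the knob up until it met its rubber stop, with about 10 N on the stop at most.
- **Turn:** I backed off the stop and turned the knob to 0.76 rad. There I lowered it until the tooth rested on the ring.
- **Notch:** I turned on in small steps until I felt the spring's full pull, at about 1.09–1.11 rad.
- **Home:** I lowered it with almost no torque on the knob, opened the gripper and backed off upwards.

**Last checks:**
- **Home:** The knob's top is at 90.7 mm, against 90.8 mm before I started.
- **Pointer:** Its tip is about 21 mm from the middle of the bell plate (the limit is 27 mm).
- **Button:** It reads 76.7 mm high, as before.
- **Bead:** It is within about 1.5 mm of where it was.
- **Gripper:** It is clear of everything and reads about zero force.
- **Pegs:** I did not measure them. They are partly hidden by the gripper in the last picture, but nothing went near them.

No check failed or disagreed.

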